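# Swap the tall and short condiments in the caddy

### The job

The condiment caddy was put back the wrong way round: the tall things stand in its shallow front pots and the short ones are sunk in its deep back pots. Change them over: pepper mill in the deep blue pot and squeezy seasoning bottle in the deep white pot at the back, salt shaker in the shallow blue pot and spice jar in the shallow white pot in front. Park the short ones on the bare worktop and load both tall ones at the back before either short one goes in front; keep them all upright, set them down gently, and leave the honey jar and the glass tumbler where they stand.

Things in the scene. Friction and masses are not known exactly. Their poses are not given: they have to be found in the camera images.
- pepper: Pepper mill, dark brown turned wood with a small steel knob on top, 170 mm tall, round: foot 58 mm wide, tapering to 48 mm at z = 120 mm, then a rounded head 50 mm wide at z = 133 to 141 mm that narrows to 33 mm at z = 154 mm. The head does not turn. About 0.18 kg. Origin: centre of the underside, z up. It starts in one of the shallow pots and belongs in the deep blue one.
- seasoning: Squeezy seasoning bottle, white with orange and a tall dark green cap, 158 mm tall, round, 53 mm wide from the foot up to z = 118 mm, the slimmer cap above that. About 0.34 kg. Origin: centre of the underside, z up. It starts in the other shallow pot and belongs in the deep white one.
- salt: Salt shaker, clear with grey filling and a grey domed top, 90 mm tall, round: 44 mm wide at z = 30 mm, narrowing to 34 mm at z = 62 to 78 mm, dome above. About 0.1 kg. Origin: centre of the underside, z up. It starts in one of the deep pots (its upper half stands out) and belongs in the shallow blue one.
- spice: Spice jar, clear with a green label with red on it and a round mustard-yellow lid, 96 mm tall: square body 42 mm wide (49 mm over its rounded corners) up to z = 65 mm, lid 41 mm in diameter from z = 76 to 96 mm. About 0.11 kg. Origin: centre of the underside, z up. It starts in the other deep pot and belongs in the shallow white one.
- deep_blue: Deep blue pot, 46 mm high, left or right in the back row (farther from the robot) of the caddy, a square wooden tray 230 mm wide with sides 26 mm high and two rows of two pots, centres 106 mm apart. Fixed round glazed pot, 92 mm wide outside, 82 inside; origin: centre of its underside, inner floor at z = +5 mm; x to the caddy's back, y to its left.
- deep_white: Deep white pot, 46 mm high, the other one of the back row. Fixed round glazed pot, 92 mm wide outside, 82 inside; origin: centre of its underside, inner floor at z = +5 mm; x to the caddy's back, y to its left. A tall cupboard stands 0.1 to 0.2 m behind the back row's centres and reaches on to the left: draw the arm in before swinging it across, and keep its links off it.
- shallow_blue: Shallow blue pot, 24 mm high, left or right in the caddy's front row. Fixed round glazed pot, 92 mm wide outside, 82 inside; origin: centre of its underside, inner floor at z = +5 mm; x to the caddy's back, y to its left. Worktop (z = 0) off the tray's front right corner is bare; good parking spots, from the caddy's centre: x -0.175, y -0.13 m and x -0.08, y -0.19 m.
- shallow_white: Shallow white pot, 24 mm high, the other one of the front row. Fixed round glazed pot, 92 mm wide outside, 82 inside; origin: centre of its underside, inner floor at z = +5 mm; x to the caddy's back, y to its left.
- honey: Honey jar with a white lid, 102 mm tall, about 70 mm wide, standing on the worktop to the left of the caddy; leave it alone. Origin: centre of the underside.
- glass: Clear glass tumbler, 88 mm tall, 80 mm wide, standing on the worktop to the right of the caddy's back half; leave it alone. Origin: centre of the underside.
There are look-alikes about, which are no part of the job. Leave any pink or purple look-alike of the salt alone.

How it is judged:
By the outcome, as a careful person would: the job done as asked, in the order asked, and still so for the second after the job is handed in, with the robot touching nothing.
It also fails if it takes over 112 s, if anything falls off the work surface, if the arm or the gripper's body presses on something with over 40 N, if the wrist force passes 120 N, or if a joint passes its speed limit or range.

### The arm

A 6-joint arm with a two-finger parallel gripper is mounted at the origin on a cart in front of the work surface, level with it; the furniture and walls round the work are solid. World frame = base frame: x ahead of the robot, y to its left, z up, the work surface at z = 0. Lengths are in m, angles in rad, forces in N, time in s.
With the tool pointing down it reaches from about 0.275 to 0.875 m from the base axis. Payload 12.5 kg.
Tool frame: the origin (TCP) lies where the fingers leave the gripper's body, on its centre line; the fingertips stand 73 mm ahead of it and the grasp point (between the pads) lies 54 mm ahead of it (ctrl.pinch_z is the distance from the TCP to the grasp point, in m); z points along the fingers, y is the line along which they close (so a half turn about z gives the same grasp; the last joint's range is limited). The gripper opens to 85 mm and grips with 20 to 120 N. Pads are 22 mm wide; open, the fingers measure 114 mm over their backs; the gripper's body (76 mm by 85 mm) begins 54 mm behind the grasp point. The pads swing forward as they close: fully open they stand 13 mm farther back than shut.
Start: joints at [1.214, 0.351, 1.652, -0, 1.139, -0.085], TCP at [0.148, 0.53, 0.304] pointing down, gripper open.
Joint ranges: [-2.75, 2.75], [-0.79, 2.1], [0.01, 2.65], [-1.57, 4.71], [0.07, 3.14], [-2.87, 2.87]. Speed limits (rad/s): [2.22, 2.22, 2.79, 3.14, 3.14, 3.14].

### API

Orientations are given as a unit quaternion [x, y, z, w].
In Python, from rig import ctrl gives the robot as it stands.
- The arm moves only by the tool jog_arm, never from a script. Its argument "series" is text: rows parted by semicolons, each of 5 numbers parted by spaces: the shift along the world's x, y, z in cm, then the turn about the world's z in rad, then the opening, from 0 (shut) to 1 (fully open). In form: x y z spin jaw; .... A call has exactly 8 rows; each row shifts and turns the commanded pose from where the row before left it; what a row does not reach is not made up. A row lasts 1/8 s, in which the tool goes at most 62.5 mm and 10.7 degrees, less where a joint would pass 70% of its speed; a pose out of reach is approached as far as the arm can. A call with a gripper value outside its range is refused whole. The fingers move at their own pace and stop on an object; "force" is the grip in N (left out, the last holds). Time passes only in rows, so rows that do not move let the fingers close, or fill a call up. It gives the time, the measured TCP pose, the force, the opening and the grip force at its end, in the units of the state.
- ctrl.get_obs(): the state, without advancing time (a new reading comes with each control period).
- ctrl.read_camera(name): name is "side" or "top" or "wrist"; returns the picture (384x512x3 uint8, blue, green, red); there is no depth.
- ctrl.camera_model(name): a dict with "vertical_fov" (degrees; the focal length in pixels is half the picture's height over the tangent of half this angle, whatever the lens; pixels are square), "cx", "cy" (the principal point, pixels), "view" (4x4, takes a point from world to camera coordinates); the wrist camera has in their place "mount" (4x4, takes a point from camera to tool coordinates, whose origin is the TCP and whose axes are the flange's). Camera axes: x right, y up, looking along -z (the intrinsics and any distortion apply to the point x, -y, -z); pixel columns grow to the right and rows downward; lengths in m; the calibration is good to about 2 mm. A picture is of the moment at which its call begins: read the wrist's pose just before it. camera_model takes no time and is no camera call.
- ctrl.job_done(): hands the job in; it is judged then, once.
Trained networks look in the newest picture that a camera, given by its name, has taken for a name from the list of things; names that differ only in an ending like _2 or _b are one class to them, and where a whole thing is asked for, a point or a joint stands for the part that bears it (a point fixed in the world has none). Each returns a list of dicts, best first, with "confidence" (0 to 1); they miss things now and then, are a little off and sometimes report something else, mostly with a low value. They report only what shows in the picture. A call takes as long as a camera call. They do not tell look-alikes from the thing itself.
- ctrl.outline_of(camera, query): "region" (384x512 bool, what is visible of it) and "centre" ([column, row] in pixels, amid what is visible of it).
- ctrl.tip_of(camera, query): "centre" ([column, row] in pixels: a listed point, or the origin of a listed thing).
The state is a dict: "time_s": time; "joint_pos": joint angles; "dq": joint speeds; "effort": joint torques, N m; "ee_pos": TCP position; "tool_rot": TCP orientation; "force": force on the tool from outside, world axes, zero at the start; "torque": the same for the moment, N m; "gripper_width": opening from 0.0 (shut) to 1.0 (fully open); "gripper_force": force on a finger pad.
Only numpy, scipy, OpenCV 4.12 (cv2) and the standard library are available. Lean on these libraries where they do the work, as an engineer would, in place of code of your own. Each camera call takes 0.05 s, during which the arm holds its last target. There are 200 camera calls.

## Working session

There is one attempt and no reset: what is moved stays moved. The work goes in short steps, Python scripts to look and compute and a tool call to move; the robot and the scene stay as the last step left them, time stands still between calls to the robot, and variables do not carry over. Pictures are saved under pics/ and viewed, at most 14 in all, crops included, and the job is handed in when it is done.

Besides the shell and the picture viewer there is one more tool, called after "Request:" by a JSON object that holds its "op" and its "data". jog_arm: Moves the arm, as the interface text tells. Its arguments: {"type":"object","properties":{"series":{"type":"string"},"force":{"type":"number"}},"required":["series"]}

```bash
ls; mkdir -p pics; cat > h.py <<'E'
import numpy as np, cv2
from rig import ctrl
from scipy.spatial.transform import Rotation as R
def ray(cam,px,obs=None):
    m=ctrl.camera_model(cam); f=192/np.tan(np.radians(m['vertical_fov']/2))
    d=np.array([(px[0]-m['cx'])/f,-(px[1]-m['cy'])/f,-1.])
    if 'mount' in m:
        T=np.eye(4);T[:3,:3]=R.from_quat(obs['tool_rot']).as_matrix();T[:3,3]=obs['ee_pos'];M=T@np.array(m['mount'])
    else: M=np.linalg.inv(np.array(m['view']))
    return M[:3,3],M[:3,:3]@d
def onz(cam,px,z,obs=None):
    o,d=ray(cam,px,obs); return o+d*(z-o[2])/d[2]
def proj(cam,p,obs=None):
    m=ctrl.camera_model(cam); f=192/np.tan(np.radians(m['vertical_fov']/2))
    if 'mount' in m:
        T=np.eye(4);T[:3,:3]=R.from_quat(obs['tool_rot']).as_matrix();T[:3,3]=obs['ee_pos'];V=np.linalg.inv(T@np.array(m['mount']))
    else: V=np.array(m['view'])
    c=V[:3,:3]@np.array(p)+V[:3,3]
    return np.array([m['cx']-f*c[0]/c[2],m['cy']+f*c[1]/c[2]])
E
python3 - <<'E'
from h import *
print({c:{k:(v if np.ndim(v)==0 else np.round(v,3).tolist()) for k,v in ctrl.camera_model(c).items()} for c in('side','top','wrist')})
ims={c:ctrl.read_camera(c) for c in('side','top')}
cv2.imwrite('pics/a.png',cv2.resize(ims['top'],(800,600)));cv2.imwrite('pics/b.png',cv2.resize(ims['side'],(800,600)))
for c in('top','side'):
  for q in 'pepper seasoning salt spice honey glass deep_blue deep_white shallow_blue shallow_white'.split():
    t=ctrl.tip_of(c,q);o=ctrl.outline_of(c,q)
    print(c,q,[(np.round(x['centre']).tolist(),round(x['confidence'],2)) for x in t[:3]],[(np.round(x['centre']).tolist(),round(x['confidence'],2)) for x in o[:3]])
    zz=.0
    if t: print('   ',np.round(onz(c,t[0]['centre'],0.0),3))
print(ctrl.get_obs())
E
```

```text
pics
{'side': {'vertical_fov': 50.22226898184009, 'cx': 254.14551006107942, 'cy': 189.490829756712, 'view': [[0.962, -0.274, 0.004, -0.589], [0.175, 0.623, 0.763, -0.046], [-0.211, -0.733, 0.647, -0.998], [0.0, 0.0, 0.0, 1.0]]}, 'top': {'vertical_fov': 44.20800669042684, 'cx': 252.67885078162834, 'cy': 186.3022337231608, 'view': [[-0.019, -1.0, -0.002, -0.107], [0.981, -0.019, 0.193, -0.572], [-0.193, 0.002, 0.981, -1.304], [0.0, 0.0, 0.0, 1.0]]}, 'wrist': {'vertical_fov': 69.21885604676402, 'cx': 257.23258879118305, 'cy': 191.3009454918485, 'mount': [[0.0, 0.96, 0.279, 0.071], [1.0, -0.001, 0.001, 0.0], [0.001, 0.279, -0.96, -0.07], [0.0, 0.0, 0.0, 1.0]]}}
top pepper [([271.0, 194.0], 0.82)] [([272.0, 188.0], 0.84), ([250.0, 173.0], 0.15)]
    [ 0.556 -0.172  0.   ]
top seasoning [([250.0, 219.0], 0.56)] [([247.0, 217.0], 0.9)]
    [ 0.483 -0.108  0.   ]
top salt [([359.0, 196.0], 0.62), ([220.0, 203.0], 0.58), ([255.0, 271.0], 0.55)] [([360.0, 192.0], 0.8), ([257.0, 274.0], 0.63), ([220.0, 197.0], 0.58)]
    [ 0.547 -0.434  0.   ]
top spice [([243.0, 168.0], 0.81)] [([244.0, 166.0]
[... 1687 characters left out ...]
 0.   ]
{'time_s': 2.1, 'joint_pos': array([ 1.21440566e+00,  3.50686384e-01,  1.65178130e+00,  3.33737424e-05,
        1.13910866e+00, -8.46377212e-02]), 'dq': array([ 0.00187213, -0.00134483,  0.00157774, -0.00368148, -0.00154601,
        0.00042706]), 'effort': array([-9.81585936e-05, -5.06025338e+01, -2.91643435e+01, -1.08549411e-04,
        6.97566811e-04, -1.74054861e-05]), 'ee_pos': array([0.14761827, 0.52981163, 0.30390414]), 'tool_rot': array([ 1.35465675e-01,  9.90782040e-01,  1.12728570e-05, -1.30052837e-05]), 'force': array([-0.16883492,  0.56136677, -0.77273796]), 'torque': array([ 0.01575553,  0.01952042, -0.003851  ]), 'gripper_force': 0.0, 'gripper_width': 1.0020333701751034}
```

View pics/a.png

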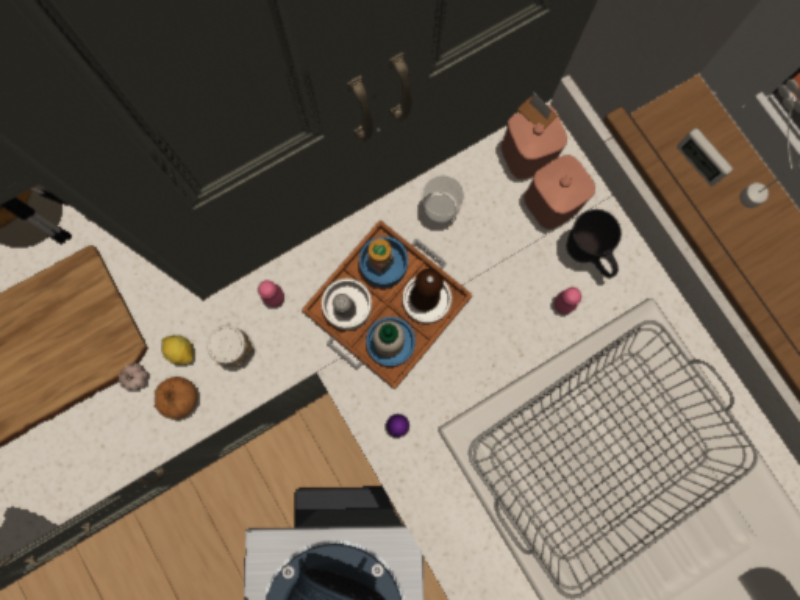

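View pics/b.png

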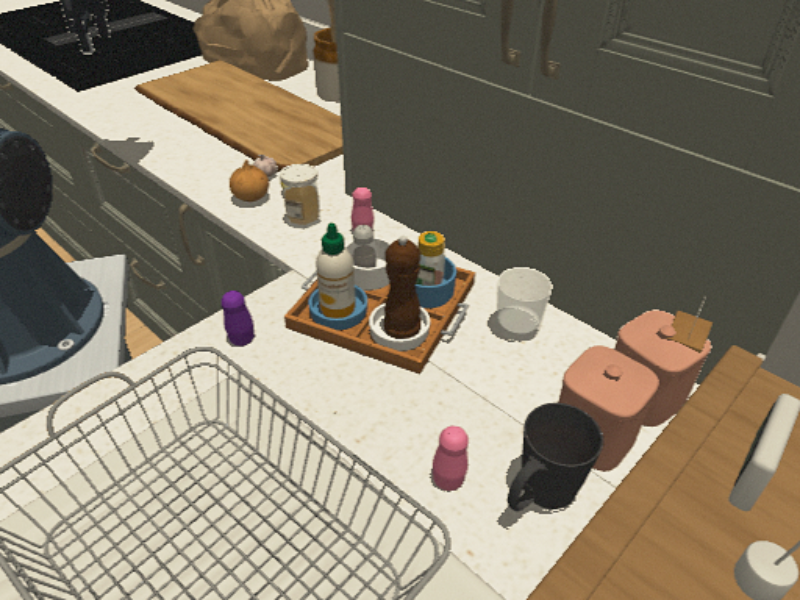

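The caddy, as 800x600 pixels in the top view:
- Salt is at (345,302) in deep white, back left.
- Spice is at (380,255) in deep blue, back right.
- Seasoning is at (388,338) in shallow blue, front left.
- Pepper is at (428,288) in shallow white, front right.

There are three candidates for the salt besides the one in the pot: pink at (270,292), pink at (567,298) and purple at (397,425). The grey-topped one in the deep white pot fits, so I'll confirm it in a crop.

```bash
python3 - <<'E'
from h import *
from scipy.optimize import least_squares
obs=[('top','sb',(250,217)),('top','sw',(272,190)),('top','db',(243,170)),('top','dw',(218,191)),('side','sb',(217,201)),('side','sw',(255,211)),('side','dw',(237,175)),
('top','sb',(250,219)),('top','sw',(271,194)),('top','db',(243,168)),('side','sb',(215,197)),('side','sw',(255,208)),('side','db',(276,183))]
L={'sb':(-.053,.053),'sw':(-.053,-.053),'db':(.053,-.053),'dw':(.053,.053)}
rim=[(380,222),(471,295),(395,387),(304,308)]; rc=[(.115,.115),(.115,-.115),(-.115,-.115),(-.115,.115)]
# back-left, back-right...: which corner is which -> top of image= +x
rc=[(.115,-.115) if 0 else c for c in rc]
def w(p,l): c,s=np.cos(p[2]),np.sin(p[2]); return np.array([p[0]+c*l[0]-s*l[1],p[1]+s*l[0]+c*l[1]])
def f(p):
    r=[]
    for c,k,px in obs: r+=list((proj(c,[*w(p,L[k]),.008])-px))
    # corners: image top=back-right? order: top,right,bottom,left
    for px,l in zip(rim,[(.115,-.115),(-.115,-.115),(-.115,.115),(.115,.115)]):
        r+=list((proj('top',[*w(p,l),.026])-np.array(px)/1.5625)*1.5)
    return r
s=least_squares(f,[.56,-.09,.87],loss='soft_l1');p=s.x;print(p,np.round(s.fun).astype(int))
for k in L:print(k,np.round(w(p,L[k]),3))
for l in[(-.175,-.13),(-.08,-.19)]:print('park',np.round(w(p,l),3))
print('pinks',[np.round(onz('top',np.array(x)/1.5625,.05),3) for x in[(270,292),(567,298),(397,425)]])
print('cup corner',onz('top',np.array((205,298))/1.5625,0),'side cup',onz('side',np.array((345,192))/1.5625,0),onz('side',np.array((700,345))/1.5625,0.))
print('glass',onz('side',np.array((522,322))/1.5625,0),'honey',onz('side',np.array((301,217))/1.5625,0))
im=ctrl.read_camera('top');c=im[125:265,180:320];cv2.imwrite('pics/c.png',cv2.resize(c,(560,560),interpolation=cv2.INTER_CUBIC))
E
```

```text
[ 0.55851439 -0.1012324   0.85658145] [-1  1  0  1  2 -1  4  4 -1 -3  0  0 -1 -1 -1 -1  1 -3  2  1  1  1  0  3
 -4  2 -1 -5  1 -2 -1  0 -4  0]
sb [ 0.484 -0.107]
sw [ 0.564 -0.176]
db [ 0.633 -0.096]
dw [ 0.553 -0.026]
park [ 0.542 -0.319]
park [ 0.65  -0.286]
pinks [array([0.574, 0.113, 0.05 ]), array([ 0.552, -0.436,  0.05 ]), array([ 0.327, -0.118,  0.05 ])]
cup corner [0.57411966 0.24543316 0.        ] side cup [0.5741083  0.25397363 0.        ] [ 0.99734768 -0.324466    0.        ]
glass [ 0.75869015 -0.2040217   0.        ] honey [0.47267025 0.18653379 0.        ]
```

View pics/c.png

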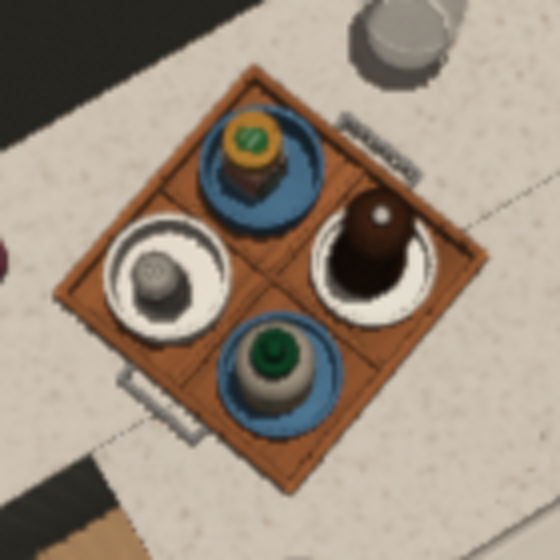

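The crop shows the grey-domed clear shaker in the white deep pot at (158,275), which is the true salt. I'm moving over the caddy now.

Request:
{"op": "jog_arm", "data": {"series": "2.9 -5.3 0.6 -0.154 1;2.9 -5.3 0.6 -0.154 1;2.9 -5.3 0.6 -0.154 1;2.9 -5.3 0.6 -0.154 1;2.9 -5.3 0.6 -0.154 1;2.9 -5.3 0.6 -0.154 1;2.9 -5.3 0.6 -0.154 1;2.9 -5.3 0.6 -0.154 1", "force": 40}}

```text
time_s: 3.15
ee_pos: [0.3802, 0.1039, 0.3524]
tool_rot: [0.685, 0.729, 0.0, 0.0]
force: [0.4, 1.0, -0.3]
gripper_width: 0.999
gripper_force: 0.0
```

Request:
{"op": "jog_arm", "data": {"series": "2 -2.8 0.4 0 1;2 -2.8 0.4 0 1;2 -2.8 0.4 0 1;2 -2.8 0.4 0 1;2 -2.8 0.4 0 1;2 -2.8 0.4 0 1;0 0 0 0 1;0 0 0 0 1"}}

```text
time_s: 4.15
ee_pos: [0.4993, -0.0619, 0.3757]
tool_rot: [0.683, 0.73, -0.0, -0.0]
force: [-0.1, 0.4, 0.0]
gripper_width: 1.0
gripper_force: 0.0
```

```bash
cat > look.py <<'E'
from h import *
import sys
name=sys.argv[1]
o=ctrl.get_obs();im=ctrl.read_camera('wrist');cv2.imwrite(f'pics/{name}.png',cv2.resize(im,(800,600)))
print('tcp',np.round(o['ee_pos'],4),'phi',2*np.arctan2(o['tool_rot'][1],o['tool_rot'][0])-np.pi/2, o['time_s'],np.round(o['force'],1))
Z=dict(pepper=.09,seasoning=.085,salt=.06,spice=.06)
for q in sys.argv[2:]:
    for t in ctrl.tip_of('wrist',q)[:2]: print(q,'tip',np.round(t['centre']),round(t['confidence'],2),np.round(onz('wrist',t['centre'],.01,o),4)[:2])
    for t in ctrl.outline_of('wrist',q)[:2]:
        m=t['region'].astype(np.uint8); ys,xs=np.nonzero(m);print('   outl',np.round(t['centre']),round(t['confidence'],2),xs.min(),xs.max(),ys.min(),ys.max())
E
python3 look.py d pepper seasoning salt spice deep_blue deep_white shallow_blue shallow_white
```

```text
tcp [ 0.4993 -0.0619  0.3757] phi 0.0668595681803037 4.15 [-0.1  0.4  0. ]
pepper tip [293. 228.] 0.96 [ 0.5676 -0.1785]
   outl [304. 257.] 0.91 278 328 212 295
seasoning tip [247. 186.] 0.57 [ 0.4841 -0.1101]
   outl [243. 201.] 0.68 222 264 170 227
salt tip [291. 136.] 0.81 [ 0.5478 -0.0257]
salt tip [155. 181.] 0.7 [ 0.3363 -0.1123]
   outl [295. 139.] 0.91 278 309 123 154
   outl [327.  29.] 0.73 305 347 7 54
spice tip [341. 176.] 0.75 [ 0.6341 -0.0839]
   outl [357. 192.] 0.88 329 381 169 216
   outl [257. 171.] 0.37 216 275 159 209
deep_blue tip [342. 188.] 0.69 [ 0.6388 -0.1032]
deep_blue tip [292. 229.] 0.4 [ 0.5655 -0.1814]
   outl [333. 189.] 0.57 312 377 159 221
deep_white tip [294. 139.] 0.91 [ 0.553  -0.0304]
   outl [305. 150.] 0.69 265 330 108 173
shallow_blue tip [246. 185.] 0.62 [ 0.4828 -0.1089]
   outl [255. 171.] 0.6 216 274 160 208
shallow_white tip [290. 227.] 0.64 [ 0.5608 -0.1768]
   outl [277. 224.] 0.95 265 320 204 257
   outl [296. 141.] 0.5 278 310 123 153
```

View pics/d.png

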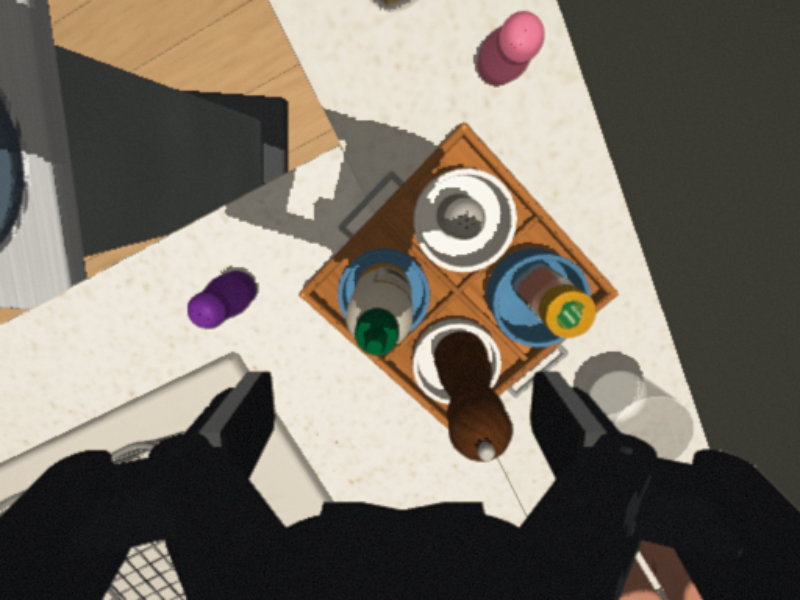

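```bash
python3 - <<'E'
from h import *
o=ctrl.get_obs()
for n,px,h in[('salt',(465,212),.075),('spice lid',(570,313),.096),('seas cap',(377,331),.15),('pepper knob',(486,449),.168),('seas foot?',(380,290),.06),('pinkL',(521,37),.08)]:
  for z0 in(.008,.014): print(n,z0,np.round(onz('wrist',np.array(px)/1.5625,z0+h,o),4)[:2])
# pot rims centres
for n,px,z in[('dw',(466,220),.052),('db',(538,297),.052),('sb',(385,297),.03),('sw',(457,361),.03)]: print(n,np.round(onz('wrist',np.array(px)/1.5625,z,o),4)[:2])
# tray corners
c=[np.round(onz('wrist',np.array(px)/1.5625,.026,o),4)[:2] for px in[(464,125),(616,294),(303,294)]];print(c,(c[1]+c[2])/2)
E
```

```text
salt 0.008 [ 0.548  -0.0194]
salt 0.014 [ 0.5471 -0.0189]
spice lid 0.008 [ 0.6404 -0.0938]
spice lid 0.014 [ 0.6379 -0.092 ]
seas cap 0.008 [ 0.4839 -0.1   ]
seas cap 0.014 [ 0.4841 -0.0978]
pepper knob 0.008 [ 0.5676 -0.1783]
pepper knob 0.014 [ 0.566  -0.1742]
seas foot? 0.008 [ 0.4812 -0.0946]
seas foot? 0.014 [ 0.4814 -0.093 ]
pinkL 0.008 [0.5744 0.1088]
pinkL 0.014 [0.5731 0.1071]
dw [ 0.5542 -0.0288]
db [ 0.6297 -0.0957]
sb [ 0.4852 -0.1119]
sw [ 0.5639 -0.176 ]
[array([0.5471, 0.0529]), array([ 0.7161, -0.0942]), array([ 0.4028, -0.1155])] [ 0.55945 -0.10485]
```

Request:
{"op": "jog_arm", "data": {"series": "1.2 1.05 -3 -0.156 1;1.2 1.05 -3 -0.156 1;1.2 1.05 -3 -0.156 1;1.3 1.05 -3 -0.156 1;0 0 -4 -0.156 1;0 0 -4 0 1;0 0 -1.5 0 1;0 0 0 0 1"}}

```text
time_s: 6.0
ee_pos: [0.5486, -0.0203, 0.1608]
tool_rot: [0.909, 0.416, -0.0, -0.0]
force: [-0.4, 0.4, 0.4]
gripper_width: 1.001
gripper_force: 0.0
```

```bash
python3 look.py e salt; python3 - <<'E'
from h import *
ctrl.read_camera('side');o=ctrl.get_obs()
im=ctrl.read_camera('side');cv2.imwrite('pics/f.png',cv2.resize(im[60:260,120:387],(800,600)))
E
```

```text
tcp [ 0.5486 -0.0203  0.1608] phi -0.7128815660498345 6.0 [-0.4  0.4  0.4]
salt tip [261. 206.] 0.82 [ 0.5466 -0.0272]
salt tip [169.  47.] 0.7 [0.5748 0.1081]
   outl [148.  32.] 0.89 85 196 0 73
   outl [262. 232.] 0.87 228 290 185 277
```

View pics/e.png

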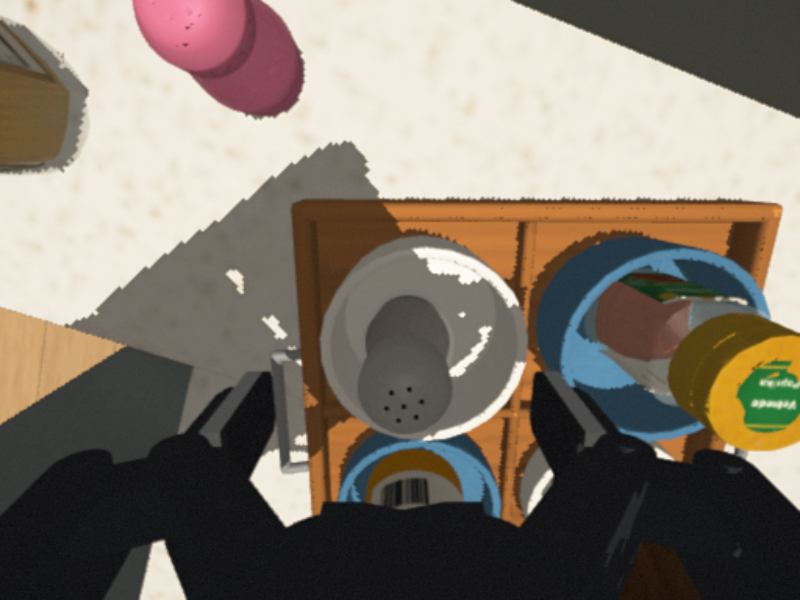

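The wrist view shows the salt dome at (405,400), centred between the open fingers, with the tray square to the image. Next I descend and grip.

Request:
{"op": "jog_arm", "data": {"series": "0 0 -1.2 0 1;0 0 -1.1 0 1;0 0 0 0 0.35;0 0 0 0 0.2;0 0 0 0 0.2;0 0 0 0 0.2;0 0 0 0 0.2;0 0 0 0 0.2", "force": 35}}

```text
time_s: 7.25
ee_pos: [0.5489, -0.0202, 0.1383]
tool_rot: [0.909, 0.416, 0.0, 0.0]
force: [0.3, -0.1, 5.3]
gripper_width: 0.39
gripper_force: 34.1
```

Request:
{"op": "jog_arm", "data": {"series": "0 0 4 0 0.2;0 0 5 0 0.2;0 -3 5.5 0 0.2;0 -4.5 4.5 0 0.2;0 -5.5 1 0 0.2;-0.2 -6 0 0 0.2;-0.3 -6 0 0 0.2;-0.2 -5 0 0 0.2"}}

```text
time_s: 8.25
ee_pos: [0.541, -0.3214, 0.3364]
tool_rot: [0.91, 0.416, -0.0, -0.0]
force: [1.1, -0.1, -1.3]
gripper_width: 0.383
gripper_force: 33.9
```

Request:
{"op": "jog_arm", "data": {"series": "0 0 -3 0 0.2;0 0 -5 0 0.2;0 0 -5 0 0.2;0 0 -4 0 0.2;0 0 -2 0 0.2;0 0 -0.6 0 0.2;0 0 0 0 0.2;0 0 0 0 0.2"}}

```text
time_s: 9.25
ee_pos: [0.5421, -0.3197, 0.1424]
tool_rot: [0.909, 0.416, 0.001, 0.001]
force: [-0.1, 0.1, -0.9]
gripper_width: 0.389
gripper_force: 33.9
```

```bash
python3 - <<'E'
from h import *
o=ctrl.get_obs();print(o['ee_pos'],o['force'],o['gripper_width'])
im=ctrl.read_camera('side');cv2.imwrite('pics/g.png',cv2.resize(im[100:340,150:470],(800,600)))
E
```

```text
[ 0.54213946 -0.31968103  0.14239031] [-0.08172968  0.0852399  -0.87402532] 0.3892057563889649
```

View pics/g.png

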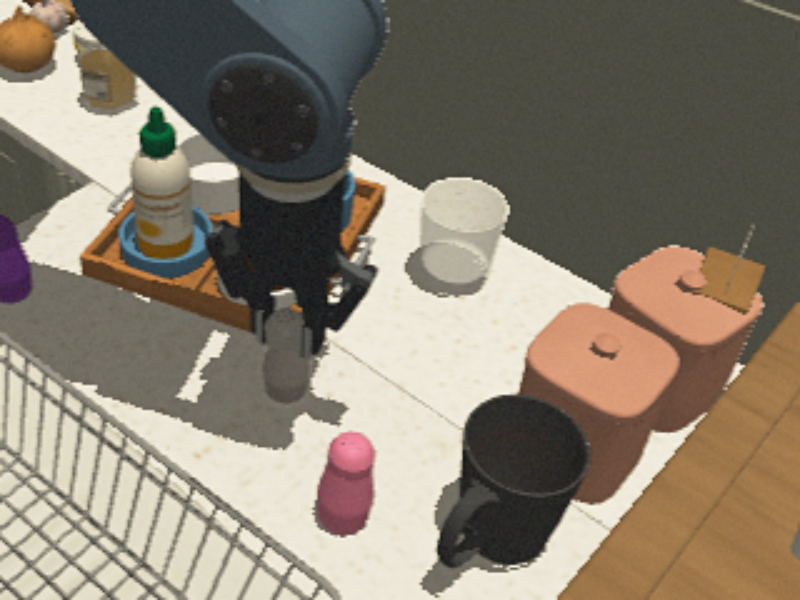

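The side view shows the salt upright just above the bare worktop, well clear of the tray and the pink look-alike. I'm lowering it slowly.

Request:
{"op": "jog_arm", "data": {"series": "0 0 -0.25 0 0.2;0 0 -0.25 0 0.2;0 0 -0.25 0 0.2;0 0 -0.2 0 0.2;0 0 -0.15 0 0.2;0 0 -0.15 0 0.2;0 0 -0.1 0 0.2;0 0 0 0 0.2"}}

```text
time_s: 10.3
ee_pos: [0.5416, -0.3193, 0.1274]
tool_rot: [0.909, 0.416, -0.0, -0.0]
force: [0.2, -0.1, -0.7]
gripper_width: 0.387
gripper_force: 33.9
```

Request:
{"op": "jog_arm", "data": {"series": "0 0 -0.1 0 0.2;0 0 -0.1 0 0.2;0 0 -0.1 0 0.2;0 0 -0.1 0 0.2;0 0 -0.1 0 0.2;0 0 0 0 0.2;0 0 0 0 0.2;0 0 0 0 0.2"}}

```text
time_s: 11.3
ee_pos: [0.5422, -0.3196, 0.1249]
tool_rot: [0.909, 0.416, 0.001, 0.001]
force: [-5.6, 4.3, 21.8]
gripper_width: 0.379
gripper_force: 35.1
```

Request:
{"op": "jog_arm", "data": {"series": "0 0 0.2 0 0.2;0 0 0 0 0.5;0 0 0 0 1;0 0 0 0 1;0 0 2 0 1;0 0 5 0 1;0 0 5.5 0 1;0 0 5.5 0 1"}}

```text
time_s: 12.3
ee_pos: [0.5414, -0.3192, 0.3078]
tool_rot: [0.909, 0.416, 0.0, 0.001]
force: [0.8, 0.2, -0.1]
gripper_width: 0.997
gripper_force: 0.0
```

Request:
{"op": "jog_arm", "data": {"series": "1 2.6 0 0 1;2 5.2 0 0 1;2 5.2 0 0 1;2.2 5 0 0 1;1.5 2.8 0 0 1;0.9 2 -3 0 1;0 0 -4.5 0 1;0 0 -2 0 1"}}

```text
time_s: 13.3
ee_pos: [0.6371, -0.091, 0.2084]
tool_rot: [0.909, 0.416, -0.001, -0.001]
force: [0.7, 0.6, 0.3]
gripper_width: 1.0
gripper_force: 0.0
```

```bash
python3 look.py i spice; python3 - <<'E'
from h import *
for t in ctrl.tip_of('top','salt'): print(t['centre'],t['confidence'],onz('top',t['centre'],0))
E
```

```text
tcp [ 0.6371 -0.091   0.2084] phi -0.7126148422315773 13.3 [0.7 0.6 0.3]
spice tip [261. 184.] 0.77 [ 0.6392 -0.0931]
   outl [261. 208.] 0.75 231 293 165 251
[217.9, 200.4] 0.55 [ 0.53980205 -0.01387634  0.        ]
[255.9, 269.9] 0.54 [ 0.33373292 -0.12297112  0.        ]
[175.8, 190.8] 0.49 [0.57131862 0.11194776 0.        ]
[360.4, 196.2] 0.48 [ 0.54436886 -0.4390688   0.        ]
```

View pics/i.png

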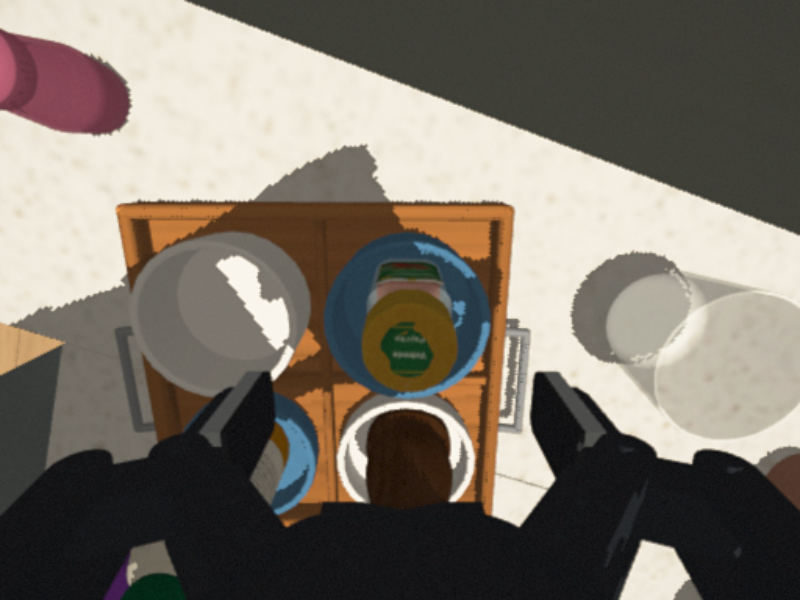

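The lid is at (408,347), on the grasp axis to within 3 mm. Next I descend and grip.

Request:
{"op": "jog_arm", "data": {"series": "0 0 -2.5 0 1;0 0 -2.2 0 1;0 0 -0.9 0 1;0 0 0 0 0.4;0 0 0 0 0.3;0 0 0 0 0.3;0 0 0 0 0.3;0 0 0 0 0.3"}}

```text
time_s: 14.5
ee_pos: [0.6382, -0.0914, 0.1548]
tool_rot: [0.909, 0.416, 0.001, 0.001]
force: [-0.4, -0.4, 6.6]
gripper_width: 0.473
gripper_force: 34.8
```

```bash
python3 - <<'E'
from h import *
o=ctrl.get_obs();print(o['ee_pos'],o['force'],o['gripper_width'],o['gripper_force'])
ctrl.read_camera('side')
for t in ctrl.tip_of('side','salt'): print(t['centre'],t['confidence'],onz('side',t['centre'],0))
E
```

```text
[ 0.63820752 -0.09143422  0.15477297] [-0.44123573 -0.38462211  6.60976781] 0.472503840843748 34.826558232307434
[263.0, 261.0] 0.98 [ 0.54000509 -0.322489    0.        ]
[157.5, 217.4] 0.9 [ 0.33667015 -0.12686985  0.        ]
[287.9, 307.8] 0.78 [ 0.55265357 -0.44591194  0.        ]
[229.8, 148.2] 0.68 [0.56911485 0.10844988 0.        ]
[217.4, 197.5] 0.45 [ 0.48890685 -0.09518588  0.        ]
```

Request:
{"op": "jog_arm", "data": {"series": "0 0 3 0 0.3;0 0 5 0 0.3;0 -1.5 5 0 0.3;0.3 -4 3 0 0.3;0.4 -5.5 0 0 0.3;0.4 -5 0 0 0.3;0.1 -3 -1 0 0.3;0 -0.5 -3 0 0.3"}}

```text
time_s: 15.6
ee_pos: [0.6497, -0.2887, 0.2744]
tool_rot: [0.91, 0.415, 0.001, 0.001]
force: [-0.1, -0.0, -1.8]
gripper_width: 0.474
gripper_force: 35.8
```

Request:
{"op": "jog_arm", "data": {"series": "0 0 -4 0 0.3;0 0 -4 0 0.3;0 0 -2.5 0 0.3;0 0 -1.2 0 0.3;0 0 -0.5 0 0.3;0 0 -0.25 0 0.3;0 0 -0.2 0 0.3;0 0 0 0 0.3"}}

```text
time_s: 16.6
ee_pos: [0.6497, -0.2864, 0.1474]
tool_rot: [0.909, 0.416, 0.0, 0.0]
force: [0.1, 0.2, -1.9]
gripper_width: 0.469
gripper_force: 35.8
```

Request:
{"op": "jog_arm", "data": {"series": "0 0 -0.15 0 0.3;0 0 -0.1 0 0.3;0 0 -0.1 0 0.3;0 0 -0.1 0 0.3;0 0 0 0 0.3;0 0 0 0 0.3;0 0 0 0 0.3;0 0 0 0 0.3"}}

```text
time_s: 17.6
ee_pos: [0.6496, -0.2863, 0.1425]
tool_rot: [0.909, 0.416, 0.0, 0.0]
force: [-0.9, 0.4, -0.9]
gripper_width: 0.475
gripper_force: 35.8
```

Request:
{"op": "jog_arm", "data": {"series": "0 0 -0.1 0 0.3;0 0 -0.05 0 0.3;0 0 0 0 0.7;0 0 0 0 1;0 0 0 0 1;0 0 2 0 1;0 0 5 0 1;0 0 5 0 1"}}

```text
time_s: 18.6
ee_pos: [0.6496, -0.2863, 0.2638]
tool_rot: [0.909, 0.416, 0.0, 0.0]
force: [-0.8, -1.2, 0.5]
gripper_width: 0.997
gripper_force: 0.0
```

Request:
{"op": "jog_arm", "data": {"series": "0 0 5 0 1;-1.7 2.4 2 0 1;-3 3.8 0 0 1;-2.4 3 0 0 1;-1.3 1.8 0 0 1;0 0 0 0 1;0 0 0 0 1;0 0 0 0 1"}}

```text
time_s: 19.6
ee_pos: [0.566, -0.177, 0.331]
tool_rot: [0.91, 0.416, 0.0, 0.0]
force: [0.2, -1.0, -0.8]
gripper_width: 1.0
gripper_force: 0.0
```

```bash
python3 look.py j pepper seasoning; python3 - <<'E'
from h import *
ctrl.read_camera('side')
for q in('spice','pepper','seasoning'):
  for t in ctrl.tip_of('side',q)[:2]: print(q,t['centre'],t['confidence'],onz('side',t['centre'],0))
E
```

```text
tcp [ 0.566 -0.177  0.331] phi -0.7135667051600811 19.6 [ 0.2 -1.  -0.8]
pepper tip [257. 160.] 0.66 [ 0.5669 -0.1743]
pepper tip [308. 244.] 0.37 [ 0.5415 -0.3263]
   outl [258. 181.] 0.65 232 285 141 214
   outl [163. 177.] 0.67 126 198 145 205
spice [311.0, 238.5] 0.74 [ 0.6633109  -0.28950739  0.        ]
pepper [258.9, 208.8] 0.59 [ 0.57772477 -0.16339342  0.        ]
seasoning [218.6, 197.6] 0.89 [ 0.49173407 -0.09637402  0.        ]
seasoning [194.5, 139.2] 0.61 [0.47777173 0.1833011  0.        ]
```

View pics/j.png

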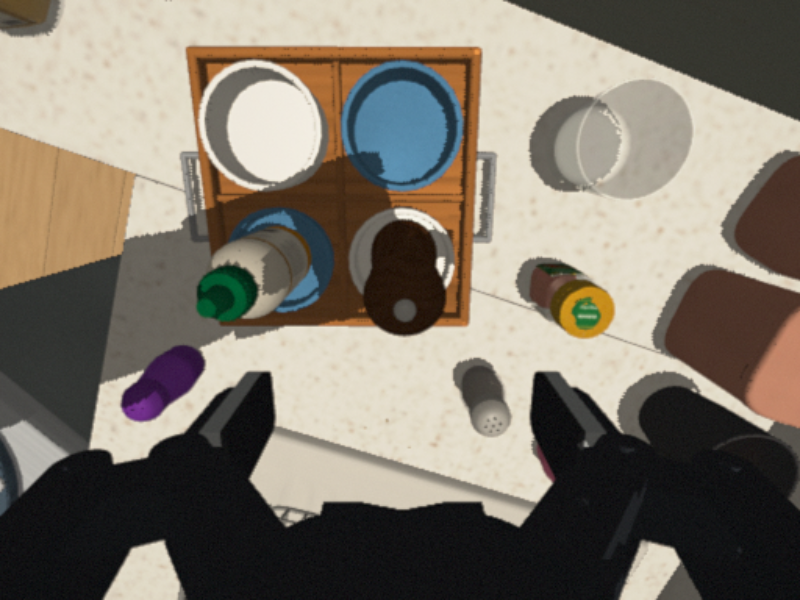

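Everything stands upright. The salt (490,415) and spice (583,310) are parked, and the pepper knob (404,309) is on the axis. Next I take the pepper.

Request:
{"op": "jog_arm", "data": {"series": "0 0 -3 0 1;0 0 -4.5 0 1;0 0 -4 0 1;0 0 -2 0 1;0 0 -0.4 0 1;0 0 0 0 0.5;0 0 0 0 0.4;0 0 0 0 0.4", "force": 45}}

```text
time_s: 21.05
ee_pos: [0.5663, -0.1767, 0.1934]
tool_rot: [0.909, 0.416, 0.001, 0.001]
force: [0.0, -1.9, 6.1]
gripper_width: 0.548
gripper_force: 46.5
```

Request:
{"op": "jog_arm", "data": {"series": "0 0 0 0 0.4;0 0 0 0 0.4;0 0 0 0 0.4;0 0 2 0 0.4;0 0 3 0 0.4;0 0 3 0 0.4;0 0 2 0 0.4;0 0 0 0 0.4"}}

```text
time_s: 22.05
ee_pos: [0.5659, -0.1764, 0.2932]
tool_rot: [0.909, 0.416, 0.001, 0.001]
force: [-0.2, -0.7, -2.8]
gripper_width: 0.55
gripper_force: 46.7
```

```bash
python3 - <<'E'
from h import *
o=dict(ee_pos=[.566,-.177,.331],tool_rot=R.from_euler('z',0).as_quat())
q=np.array([.91,.416,0,0]);o['tool_rot']=q/np.linalg.norm(q)
for n,px,z in[('db rim',(402,126),.056),('db floor',(402,125),.02),('dw rim',(263,125),.056),('sb',(277,260),.035),('sw',(402,258),.035),('seas tip',(222,292),.145),('seas lo',(285,258),.07)]: print(n,np.round(onz('wrist',np.array(px)/1.5625,z,o),4)[:2])
c=[np.round(onz('wrist',np.array(px)/1.5625,.026,o),4)[:2] for px in[(188,48),(479,48),(468,324),(218,324)]];print(c,np.mean(c,0))
E
```

```text
db rim [ 0.6333 -0.0986]
db floor [ 0.6359 -0.0955]
dw rim [ 0.5558 -0.0307]
sb [ 0.4836 -0.1081]
sw [ 0.5657 -0.1768]
seas tip [ 0.4826 -0.1045]
seas lo [ 0.5017 -0.1125]
[array([0.5471, 0.0536]), array([ 0.7165, -0.0929]), array([ 0.5702, -0.264 ]), array([ 0.3969, -0.1143])] [ 0.557675 -0.1044  ]
```

Request:
{"op": "jog_arm", "data": {"series": "1.7 2 0 0 0.4;2.5 2.9 0 0 0.4;1.7 2 0 0 0.4;0.8 0.9 -2 0 0.4;0 0 -3 0 0.4;0 0 -2.5 0 0.4;0 0 -1 0 0.4;0 0 -0.4 0 0.4"}}

```text
time_s: 23.05
ee_pos: [0.6323, -0.0986, 0.2019]
tool_rot: [0.909, 0.416, -0.001, -0.0]
force: [-0.3, 1.1, -2.0]
gripper_width: 0.548
gripper_force: 46.7
```

Request:
{"op": "jog_arm", "data": {"series": "0 0 -0.3 0 0.4;0 0 -0.2 0 0.4;0 0 -0.2 0 0.4;0 0 -0.15 0 0.4;0 0 -0.1 0 0.4;0 0 0 0 0.4;0 0 0 0 0.4;0 0 0 0 0.4"}}

```text
time_s: 24.05
ee_pos: [0.6326, -0.0983, 0.1935]
tool_rot: [0.909, 0.416, 0.0, -0.0]
force: [-0.5, -0.7, -2.3]
gripper_width: 0.547
gripper_force: 46.7
```

Request:
{"op": "jog_arm", "data": {"series": "0 0 -0.1 0 0.4;0 0 0 0 0.4;0 0 -0.05 0 0.4;0 0 0 0 0.4;0 0 0 0 0.4;0 0 0 0 0.4;0 0 0 0 0.4;0 0 0 0 0.4"}}

```text
time_s: 25.05
ee_pos: [0.6329, -0.0984, 0.1933]
tool_rot: [0.909, 0.416, 0.0, 0.0]
force: [-3.6, -0.6, 8.9]
gripper_width: 0.551
gripper_force: 47.4
```

Request:
{"op": "jog_arm", "data": {"series": "0 0 0.05 0 0.4;0 0 0 0 0.7;0 0 0 0 1;0 0 0 0 1;0 0 2 0 1;0 0 4 0 1;0 0 5 0 1;0 0 2.5 0 1"}}

```text
time_s: 26.05
ee_pos: [0.633, -0.0984, 0.3321]
tool_rot: [0.909, 0.416, 0.002, 0.002]
force: [0.4, -0.4, -0.8]
gripper_width: 0.997
gripper_force: 0.0
```

Request:
{"op": "jog_arm", "data": {"series": "-2 0 0 0 1;-4.5 -0.2 0 0 1;-4.5 -0.2 0 0 1;-2.7 -0.2 0 0 1;-1.2 0 0 0 1;0 0 0 0 1;0 0 0 0 1;0 0 0 0 1"}}

```text
time_s: 27.05
ee_pos: [0.4842, -0.1043, 0.3273]
tool_rot: [0.909, 0.416, -0.0, -0.0]
force: [0.2, -0.3, -0.7]
gripper_width: 1.0
gripper_force: 0.0
```

```bash
python3 look.py k pepper seasoning
```

```text
tcp [ 0.4842 -0.1043  0.3273] phi -0.7127548832116768 27.05 [ 0.2 -0.3 -0.7]
pepper tip [342.  86.] 0.69 [ 0.6336 -0.0995]
   outl [376.  76.] 0.94 321 424 37 106
seasoning tip [256. 169.] 0.75 [ 0.4758 -0.1095]
   outl [259. 179.] 0.7 233 283 146 208
```

View pics/k.png

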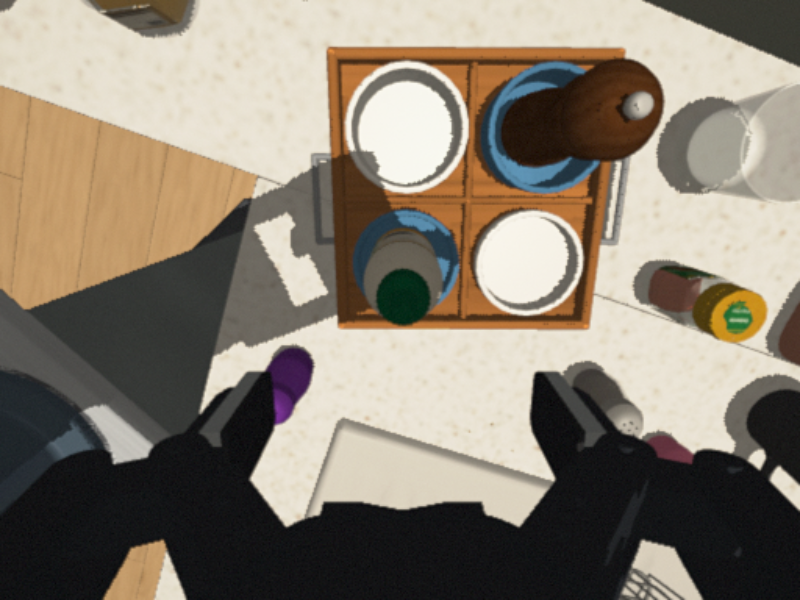

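The pepper stands upright in deep blue. The seasoning cap at (404,297) is about 4 mm toward the back of the grasp axis, so I'll shift for that and grip.

Request:
{"op": "jog_arm", "data": {"series": "0.3 0.3 -3 0 1;0 0 -5 0 1;0 0 -4 0 1;0 0 -2 0 1;0 0 -1.1 0 1;0 0 0 0 0.6;0 0 0 0 0.45;0 0 0 0 0.45"}}

```text
time_s: 28.3
ee_pos: [0.4871, -0.1015, 0.1776]
tool_rot: [0.909, 0.416, 0.001, 0.001]
force: [-1.1, 0.9, 5.6]
gripper_width: 0.604
gripper_force: 47.8
```

Request:
{"op": "jog_arm", "data": {"series": "0 0 0 0 0.45;0 0 0 0 0.45;0 0 0 0 0.45;0 0 2 0 0.45;0 0 3 0 0.45;0 0 3 0 0.45;0 0 2 0 0.45;0 0 0 0 0.45"}}

```text
time_s: 29.3
ee_pos: [0.4869, -0.1014, 0.2776]
tool_rot: [0.909, 0.416, 0.001, 0.001]
force: [0.1, -0.3, -4.6]
gripper_width: 0.601
gripper_force: 48.7
```

Request:
{"op": "jog_arm", "data": {"series": "1.6 1.8 0 0 0.45;2.5 2.7 0 0 0.45;1.7 1.9 0 0 0.45;0.8 0.9 -2 0 0.45;0 0 -3 0 0.45;0 0 -2.5 0 0.45;0 0 -1 0 0.45;0 0 -0.4 0 0.45"}}

```text
time_s: 30.3
ee_pos: [0.5522, -0.0285, 0.1865]
tool_rot: [0.909, 0.416, -0.001, -0.0]
force: [0.8, 0.8, -2.9]
gripper_width: 0.607
gripper_force: 48.5
```

Request:
{"op": "jog_arm", "data": {"series": "0 0 -0.3 0 0.45;0 0 -0.3 0 0.45;0 0 -0.2 0 0.45;0 0 -0.1 0 0.45;0 0 -0.1 0 0.45;0 0 0 0 0.45;0 0 0 0 0.45;0 0 0 0 0.45"}}

```text
time_s: 31.3
ee_pos: [0.5527, -0.0283, 0.1776]
tool_rot: [0.909, 0.416, 0.0, 0.0]
force: [-1.0, 0.4, 1.6]
gripper_width: 0.608
gripper_force: 48.8
```

Request:
{"op": "jog_arm", "data": {"series": "0 0 0 0 0.7;0 0 0 0 1;0 0 0 0 1;0 0 1 0 1;0 0 3 0 1;0 0 5 0 1;0 0 5 0 1;0 -2 0.5 0 1"}}

```text
time_s: 32.3
ee_pos: [0.5535, -0.0481, 0.3268]
tool_rot: [0.909, 0.417, 0.003, 0.002]
force: [-0.3, 0.4, -0.6]
gripper_width: 1.001
gripper_force: 0.0
```

Request:
{"op": "jog_arm", "data": {"series": "-0.2 -4.5 0 0 1;-0.2 -6 0 0 1;-0.2 -6 0 0 1;-0.2 -5.5 0 0 1;-0.2 -3.5 -2 0 1;-0.1 -1.6 -4 0 1;0 0 -4 0 1;0 0 0 0 1"}}

```text
time_s: 33.3
ee_pos: [0.5401, -0.3191, 0.2193]
tool_rot: [0.91, 0.416, -0.002, -0.003]
force: [0.2, 0.3, 0.7]
gripper_width: 1.001
gripper_force: 0.0
```

```bash
python3 look.py l salt; python3 - <<'E'
from h import *
im=ctrl.read_camera('side')
cv2.imwrite('pics/m.png',np.hstack([cv2.resize(cv2.imread('pics/l.png'),(400,300)),cv2.resize(im,(400,300))]))
E
```

```text
tcp [ 0.5401 -0.3191  0.2193] phi -0.7136530998647654 33.3 [0.2 0.3 0.7]
salt tip [330. 247.] 0.95 [ 0.551  -0.4283]
salt tip [261. 184.] 0.75 [ 0.5401 -0.3231]
   outl [262. 195.] 0.7 239 284 167 225
   outl [331. 262.] 0.62 319 354 237 307
```

View pics/m.png

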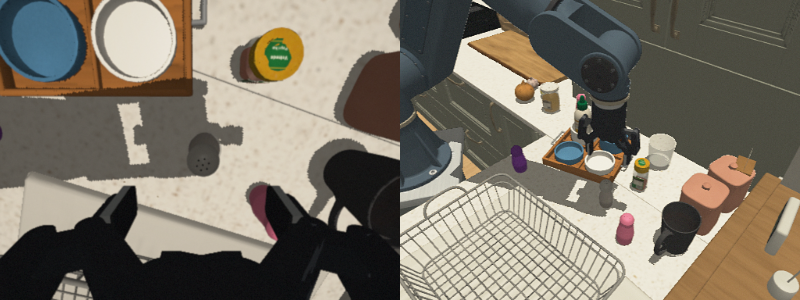

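Both tall ones are loaded at the back, and the grey salt at (203,155) is lined up below the gripper. Next I pick it up.

Request:
{"op": "jog_arm", "data": {"series": "0 0 -3.5 0 1;0 0 -3.5 0 1;0 0 -1.7 0 1;0 0 -0.5 0 1;0 0 0 0 0.4;0 0 0 0 0.2;0 0 0 0 0.2;0 0 0 0 0.2", "force": 35}}

```text
time_s: 34.5
ee_pos: [0.5421, -0.3196, 0.1314]
tool_rot: [0.909, 0.416, 0.0, 0.001]
force: [-0.7, 0.5, 6.4]
gripper_width: 0.381
gripper_force: 34.7
```

Request:
{"op": "jog_arm", "data": {"series": "0 0 0 0 0.2;0 0 0 0 0.2;0 0 0 0 0.2;0 0 2 0 0.2;0 0 3 0 0.2;0 0 3 0 0.2;0 0 1 0 0.2;0 0 0 0 0.2"}}

```text
time_s: 35.5
ee_pos: [0.5416, -0.3193, 0.2209]
tool_rot: [0.909, 0.416, 0.0, 0.0]
force: [0.7, 0.4, -1.8]
gripper_width: 0.382
gripper_force: 34.9
```

Request:
{"op": "jog_arm", "data": {"series": "-0.7 2.6 0 0 0.2;-1.4 5 0 0 0.2;-1.5 5.5 0 0 0.2;-1.3 4.8 0 0 0.2;-0.7 2.3 0 0 0.2;-0.2 0.8 -2 0 0.2;0 0 -3 0 0.2;0 0 -1.5 0 0.2"}}

```text
time_s: 36.5
ee_pos: [0.4827, -0.1089, 0.1534]
tool_rot: [0.909, 0.416, -0.001, -0.001]
force: [-0.0, -1.0, -1.5]
gripper_width: 0.374
gripper_force: 35.0
```

Request:
{"op": "jog_arm", "data": {"series": "0 0 -0.4 0 0.2;0 0 -0.2 0 0.2;0 0 -0.1 0 0.2;0 0 -0.1 0 0.2;0 0 -0.1 0 0.2;0 0 0 0 0.2;0 0 0 0 0.2;0 0 0 0 0.2"}}

```text
time_s: 37.5
ee_pos: [0.4836, -0.1093, 0.1465]
tool_rot: [0.909, 0.416, 0.0, 0.0]
force: [0.1, 0.4, -1.4]
gripper_width: 0.379
gripper_force: 35.0
```

Request:
{"op": "jog_arm", "data": {"series": "0 0 -0.1 0 0.2;0 0 -0.1 0 0.2;0 0 -0.1 0 0.2;0 0 0 0 0.2;0 0 0 0 0.2;0 0 0 0 0.2;0 0 0 0 0.2;0 0 0 0 0.2"}}

```text
time_s: 38.5
ee_pos: [0.4839, -0.1093, 0.1444]
tool_rot: [0.909, 0.416, 0.0, 0.0]
force: [-4.3, 2.8, 14.1]
gripper_width: 0.377
gripper_force: 36.2
```

Request:
{"op": "jog_arm", "data": {"series": "0 0 0.1 0 0.2;0 0 0 0 0.6;0 0 0 0 1;0 0 0 0 1;0 0 2 0 1;0 0 4 0 1;0 0 5 0 1;0 0 4 0 1"}}

```text
time_s: 39.5
ee_pos: [0.4836, -0.1093, 0.2963]
tool_rot: [0.909, 0.416, 0.0, 0.0]
force: [-0.2, -0.8, 0.8]
gripper_width: 1.001
gripper_force: 0.0
```

Request:
{"op": "jog_arm", "data": {"series": "2 -2.1 0 0 1;3.8 -4.1 0 0 1;4 -4.4 0 0 1;3.8 -4 0 0 1;2 -2.1 0 0 1;1 -1 -3 0 1;0 0 -4 0 1;0 0 -1 0 1"}}

```text
time_s: 40.5
ee_pos: [0.6487, -0.286, 0.2114]
tool_rot: [0.909, 0.416, -0.002, -0.002]
force: [-0.3, 1.5, 0.2]
gripper_width: 0.999
gripper_force: 0.0
```

```bash
python3 look.py n spice
```

```text
tcp [ 0.6487 -0.286   0.2114] phi -0.7131188265324911 40.5 [-0.3  1.5  0.2]
spice tip [260. 183.] 0.73 [ 0.6498 -0.2877]
   outl [261. 204.] 0.69 234 289 163 240
   outl [113.  72.] 0.65 15 155 0 92
```

View pics/n.png

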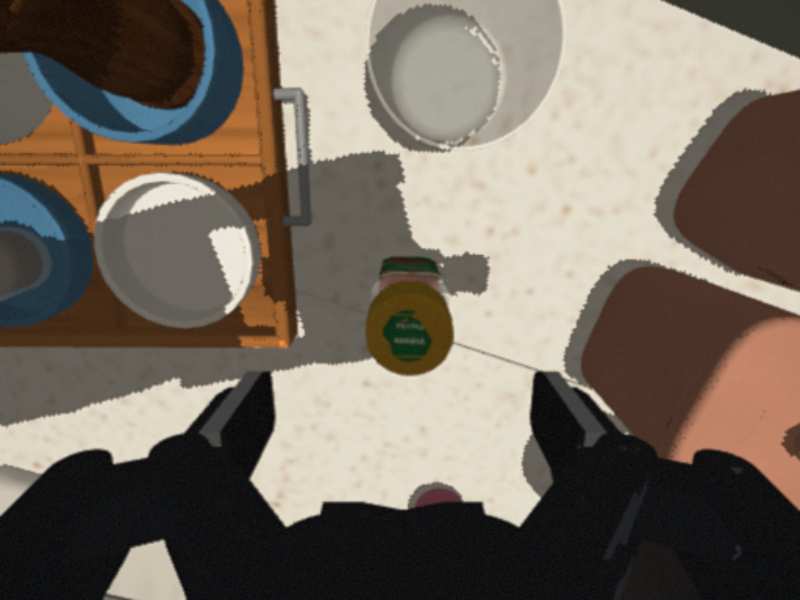

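The spice lid (409,330) is on the axis. I'm gripping it now.

Request:
{"op": "jog_arm", "data": {"series": "0 0 -3 0 1;0 0 -2.7 0 1;0 0 -1 0 1;0 0 0 0 0.6;0 0 0 0 0.3;0 0 0 0 0.3;0 0 0 0 0.3;0 0 0 0 0.3"}}

```text
time_s: 41.65
ee_pos: [0.6502, -0.2866, 0.1492]
tool_rot: [0.909, 0.416, 0.001, 0.001]
force: [-0.2, 0.5, 7.1]
gripper_width: 0.468
gripper_force: 35.1
```

Request:
{"op": "jog_arm", "data": {"series": "0 0 0 0 0.3;0 0 0 0 0.3;0 0 0 0 0.3;0 0 2 0 0.3;0 0 3 0 0.3;0 0 3 0 0.3;0 0 1 0 0.3;0 0 0 0 0.3"}}

```text
time_s: 42.65
ee_pos: [0.6497, -0.2863, 0.2381]
tool_rot: [0.909, 0.416, 0.0, 0.0]
force: [-0.3, 0.7, -0.8]
gripper_width: 0.471
gripper_force: 35.7
```

Request:
{"op": "jog_arm", "data": {"series": "-1.4 1.8 0 0 0.3;-2.6 3.2 0 0 0.3;-2.6 3.2 0 0 0.3;-1.4 1.8 0 0 0.3;-0.6 0.8 -1.5 0 0.3;0 0 -3 0 0.3;0 0 -1.5 0 0.3;0 0 -0.5 0 0.3"}}

```text
time_s: 43.65
ee_pos: [0.5633, -0.1782, 0.1712]
tool_rot: [0.909, 0.416, -0.001, -0.001]
force: [0.2, -0.0, -0.8]
gripper_width: 0.471
gripper_force: 35.8
```

Request:
{"op": "jog_arm", "data": {"series": "0 0 -0.3 0 0.3;0 0 -0.2 0 0.3;0 0 -0.1 0 0.3;0 0 -0.1 0 0.3;0 0 -0.1 0 0.3;0 0 0 0 0.3;0 0 0 0 0.3;0 0 0 0 0.3"}}

```text
time_s: 44.65
ee_pos: [0.5636, -0.1783, 0.1645]
tool_rot: [0.909, 0.416, 0.0, 0.0]
force: [-0.2, -0.5, -1.1]
gripper_width: 0.468
gripper_force: 35.8
```

Request:
{"op": "jog_arm", "data": {"series": "0 0 -0.1 0 0.3;0 0 -0.1 0 0.3;0 0 -0.1 0 0.3;0 0 -0.05 0 0.3;0 0 0 0 0.3;0 0 0 0 0.3;0 0 0 0 0.3;0 0 0 0 0.3"}}

```text
time_s: 45.65
ee_pos: [0.5639, -0.1784, 0.162]
tool_rot: [0.909, 0.416, 0.0, 0.0]
force: [-2.8, 0.7, 10.4]
gripper_width: 0.469
gripper_force: 36.9
```

Contact at 10 N. I'm releasing, rising and drawing back so the caddy can be seen.

Request:
{"op": "jog_arm", "data": {"series": "0 0 0.1 0 0.3;0 0 0 0 0.7;0 0 0 0 1;0 0 0 0 1;0 0 2 0 1;0 0 4 0 1;0 0 5 0 1;0 0 5 0 1"}}

```text
time_s: 46.65
ee_pos: [0.5634, -0.1782, 0.3234]
tool_rot: [0.909, 0.416, -0.0, -0.0]
force: [0.2, -0.1, -0.3]
gripper_width: 0.997
gripper_force: 0.0
```

Request:
{"op": "jog_arm", "data": {"series": "-2 0 1 0 1;-3.5 0 1 0 1;-4 0 0 0 1;-4 0 0 0 1;-2 0 0 0 1;0 0 0 0 1;0 0 0 0 1;0 0 0 0 1"}}

```text
time_s: 47.65
ee_pos: [0.4093, -0.1783, 0.3418]
tool_rot: [0.909, 0.416, -0.0, -0.0]
force: [-0.3, -0.4, -0.5]
gripper_width: 1.0
gripper_force: 0.0
```

```bash
python3 look.py p glass; python3 - <<'E'
from h import *
im=ctrl.read_camera('side')
cv2.imwrite('pics/q.png',np.hstack([cv2.resize(cv2.imread('pics/p.png'),(400,300)),cv2.resize(im[60:260,120:387],(400,300))]))
E
```

```text
tcp [ 0.4093 -0.1783  0.3418] phi -0.712646197276899 47.65 [-0.3 -0.4 -0.5]
glass tip [474.  10.] 0.83 [ 0.741  -0.2118]
   outl [478.  15.] 0.69 445 511 0 39
```

View pics/q.png

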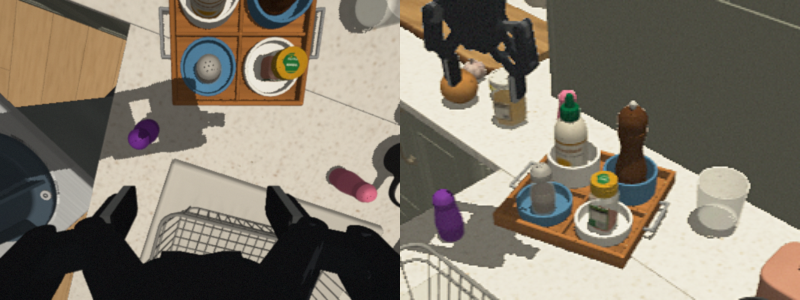

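The views show all four upright in the right pots: salt in shallow blue, spice in shallow white, seasoning in deep white and pepper in deep blue. The honey jar, the glass and the look-alikes are untouched, and the gripper is clear of everything.

```bash
python3 -c "
from rig import ctrl
print(ctrl.job_done())"
```

```text
the job is handed in; nothing more can be done
None
```

I swapped the condiments as asked and handed the job in at about 48 s. All four stand upright in their pots, both tall ones were loaded at the back before either short one went in front, and I never touched the honey jar or the glass.

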